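Lock the jar carrier with its clevis pin

ROBOT

A 6-joint arm with a two-finger parallel gripper is mounted at the origin on a cart in front of the work surface, level with it; the furniture and walls round the work are solid. World frame = base frame: x ahead of the robot, y to its left, z up, the work surface at z = 0. Lengths are in m, angles in rad, forces in N, time in s.
With the tool pointing down it reaches from about 0.275 to 0.85 m from the base axis. Payload 19 kg.
Tool frame: the origin (TCP) lies midway between the tips of the shut fingers; the grasp point (between the pads) lies robot.hold_point_z behind it (robot.hold_point_z is the distance from the TCP to the grasp point, in m); z points along the fingers, y is the line along which they close (so a half turn about z gives the same grasp; the last joint's range is limited). The gripper opens to 85 mm and grips with 20 to 120 N. Pads are 22 mm wide; open, the fingers measure 114 mm over their backs; the gripper's body (76 mm by 85 mm) begins 54 mm behind the grasp point. The pads swing forward as they close: fully open they stand 13 mm farther back than shut.
Start: joints at [1.173, 0.15, 1.437, -0, 1.554, -0.134], TCP at [0.15, 0.555, 0.231] pointing down, gripper open.
Joint ranges: [-2.8, 2.8], [-0.68, 2.1], [0.12, 2.68], [-1.39, 4.53], [0.16, 2.79], [-2.81, 2.81]. Speed limits (rad/s): [1.89, 1.89, 2.22, 3.01, 3.01, 3.01].

INTERFACE

Orientations are given as a unit quaternion [w, x, y, z].
In Python, from rig import robot gives the robot as it stands.
- The arm moves only by the tool arm_command, never from a script. Its arguments are lists of equal length, an entry for each row: "translation": the shift along the tool's x, y, z in mm, a list of three; "turn": the turn about the tool's z in degrees. A call has 1 to 20 rows; each row is the pose to reach, as a shift and turn from the pose commanded when the call began, along the tool's axes at that moment; what a row does not reach only later rows make up. A row lasts 1/10 s, in which the tool goes at most 50 mm and 8.59 degrees, less where a joint would pass 70% of its speed; a pose out of reach is approached as far as the arm can. A call with a gripper value outside its range is refused whole. "fingers" is the opening, from -1 (shut) to 1 (fully open), set as the call begins (left out, the last holds). The fingers move at their own pace and stop on an object; "grip_force" is the grip in N (left out, the last holds). Time passes only in rows, so rows that repeat a pose let the fingers close. It gives the time, the measured TCP pose, the force, the opening and the grip force at its end, in the units of the state.
- robot.observe(): the state, without advancing time (a new reading comes with each control period).
- robot.snapshot(name): name is "scene" or "top"; returns a dict with "pixels" (420x560x3 uint8, blue, green, red), "range_z" (420x560 float32, m along the optical axis (not along the pixel's ray), 0 where there is no reading), "intrinsics" (3x3 intrinsics, pixels), "D" ([k1, k2, p1, p2, k3] as OpenCV has them; the pictures are not rectified), "rvec" (rotation vector, rad) and "tvec" (3), from world to camera coordinates, as OpenCV has them. Camera axes: x right, y down, z forward; pixel columns grow to the right and rows downward; lengths in m; the calibration is good to about 2 mm. A picture is of the moment at which its call begins.
- robot.job_done(): hands the job in; it is judged then, once.
Trained networks look in the newest picture that a camera, given by its name, has taken for a name from the list of things; names that differ only in an ending like _2 or _b are one class to them, and where a whole thing is asked for, a point or a joint stands for the part that bears it (a point fixed in the world has none). Each returns a list of dicts, best first, with "confidence" (0 to 1); they miss things now and then, are a little off and sometimes report something else, mostly with a low value. They report only what shows in the picture. A call takes as long as a camera call. They do not tell look-alikes from the thing itself.
- robot.spot_in(label, camera): "xy" ([column, row] in pixels, amid what is visible of it).
- robot.outline_of(label, camera): "region" (420x560 bool, what is visible of it) and "xy" ([column, row] in pixels, amid what is visible of it).
- robot.mark_of(label, camera): "xy" ([column, row] in pixels: a listed point, or the origin of a listed thing).
The state is a dict: "t": time; "joints": joint angles; "qvel": joint speeds; "effort": joint torques, N m; "position": TCP position; "tool_rot": TCP orientation; "ft_force": force on the tool from outside, world axes, zero at the start; "ft_torque": the same for the moment, N m; "finger_gap": finger opening in m; "finger_force": force on a finger pad.
Only numpy, scipy, OpenCV 4.12 (cv2) and the standard library are available. Lean on these libraries where they do the work, as an engineer would, in place of code of your own. Each camera call takes 0.05 s, during which the arm holds its last target. There are 200 camera calls.

TASK

Lock the jar in its metal carrier: swing the locking bar fully shut into the fork, then take the longer of the two pins out of the wooden rack and push it down through the fork and the eye of the bar until its flange sits flat on the fork. Leave the shorter pin in the rack, and the jar standing in the carrier.

Things in the scene. Friction and masses are not known exactly. Their poses are not given: they have to be found in the camera images.
- carrier: Fixed grey metal jar carrier: base plate 150 x 204 x 10 mm; a pocket with walls up to z = 56 mm at the sides and back, open at the front (-x); hinge post at x = -60, y = -80 mm, fork at x = -60, y = +80 mm. Origin: on the bench under the plate, middle of its width, 80 mm behind its front edge; x points from the open front to the back, y from hinge to fork, z up.
- fork_hole (a point): Centre of the upper hole mouth, on the fork's top face, 64 mm above the bench. The fork has two 36 x 36 mm cheeks, z = 54 to 64 and 28 to 40 mm, with one vertical 14 mm hole through both, and a solid web on the +x side; the bar's eye enters the slot between the cheeks from the front.
- locking_bar (a joint): Angle of the flat steel locking bar about its vertical hinge: 0 = shut against its stop, eye in line with the fork's holes; grows as it swings out to the front (-x, anticlockwise from above), to 1.4. Stays where it is left. Bar 20 mm wide, z = 42 to 52 mm, with a round eye 34 mm across (hole 14 mm) 160 mm from the hinge.
- bar_hinge (a point): Centre of the bar's hinge, at the level of the bar's upper face (z = 52 mm).
- bar_knob (a point): Point on the axis of the upright round knob on the bar, 16 mm in diameter, 90 mm from the hinge; the knob reaches from z = 52 to 92 mm above the bench, this point lies at 77 mm. Moves with the bar.
- bar_eye (a point): Centre of the hole in the bar's eye, at its upper face (z = 52 mm). Moves with the bar.
- long_pin: The longer steel headed pin: shaft 12 mm thick, 50 mm long with an 8 mm tapered nose; then a flange 28 mm across, 5 mm thick; then a round ringed grip 18 mm across, 32 mm high; 80 g. Origin at the nose's tip, z along the pin to the grip. Stands upright in either of the rack's holes, 20 mm deep, its flange about 30 mm above the rack.
- long_pin_head (a point): On the long pin's axis at the underside of its flange, 50 mm above the nose's tip; meets point fork_hole when seated.
- short_pin: The shorter pin: same flange and grip but a shaft of only 24 mm, 61 mm in all. Origin at the nose's tip, z up. Stands in the rack's other hole, its flange about 4 mm above the rack. Too short to lock the fork.
- pin_rack: Fixed plain wooden block 124 x 50 x 30 mm (x, y, z) with two blind vertical holes 14 mm wide and 20 mm deep at x = -35 and +35 mm. Origin at the centre of its underside.
- jar: Brown screw jar with a white lid, 62 mm in diameter and 78 mm high, standing in the carrier's pocket on the base plate. Origin at the centre of its underside.
- pocket (a point): Centre of the pocket's floor, on top of the base plate (z = 10 mm above the bench).
There are look-alikes about, which are no part of the job. What is shaped like the long_pin but pink or yellow is not meant.

How it is judged:
By the outcome, as a careful person would: the job done as asked, in the order asked, and still so for the second after the job is handed in, with the robot touching nothing.
It also fails if it takes over 51 s, if anything falls off the work surface, if the arm or the gripper's body presses on something with over 40 N, if the wrist force passes 120 N, or if a joint passes its speed limit or range.

## Working session

There is one attempt and no reset: what is moved stays moved. The work goes in short steps, Python scripts to look and compute and a tool call to move; the robot and the scene stay as the last step left them, time stands still between calls to the robot, and variables do not carry over. Pictures are saved under pics/ and viewed, at most 10 in all, crops included, and the job is handed in when it is done.

Besides the shell and the picture viewer there is one more tool, called after "Emit:" as name([rows], argument=value, ...), one row to a line, values as JSON. arm_command: Moves the arm, as the interface text tells. Its arguments: {"type":"object","properties":{"translation":{"type":"array"},"turn":{"type":"array"},"fingers":{"type":"number"},"grip_force":{"type":"number"}},"required":["translation","turn"]}

```bash
mkdir -p pics; ls; cat > h.py <<'E'
import numpy as np, cv2
from rig import robot
L=['carrier','fork_hole','locking_bar','bar_hinge','bar_knob','bar_eye','long_pin','long_pin_head','short_pin','pin_rack','jar','pocket']
def cam(s):
    R=cv2.Rodrigues(np.array(s['rvec'],float))[0]; return R,np.array(s['tvec'],float).ravel()
def ray(s,xy):
    R,t=cam(s); u=cv2.undistortPoints(np.array([[xy]],float),np.array(s['intrinsics']),np.array(s['D'],float))[0,0]
    return -R.T@t, R.T@np.array([u[0],u[1],1.])
def at_z(s,xy,z):
    c,d=ray(s,xy); return c+d*(z-c[2])/d[2]
def at_d(s,xy):
    c,d=ray(s,xy); x,y=int(round(xy[0])),int(round(xy[1]))
    w=s['range_z'][max(0,y-1):y+2,max(0,x-1):x+2]; w=w[w>0]
    return c+d*np.median(w) if len(w) else np.full(3,np.nan)
def tri(s1,a,s2,b):
    c1,d1=ray(s1,a);c2,d2=ray(s2,b);d1/=np.linalg.norm(d1);d2/=np.linalg.norm(d2)
    k=np.linalg.lstsq(np.c_[d1,-d2],c2-c1,rcond=None)[0]
    p,q=c1+k[0]*d1,c2+k[1]*d2
    return (p+q)/2,np.linalg.norm(p-q)
E
python3 - <<'E'
from h import *
np.set_printoptions(precision=4,suppress=True)
S={c:robot.snapshot(c) for c in('scene','top')}
for c in S: cv2.imwrite(f'pics/{c}0.png',S[c]['pixels']); print(c, cam(S[c])[0].T@-cam(S[c])[1])
for l in L:
    for c in S:
        for m in robot.mark_of(l,c)[:4]: print(l,c,np.round(m['xy'],1),round(m['confidence'],2),at_d(S[c],m['xy']))
o=robot.observe();print(o, robot.hold_point_z)
E
```

```text
pics
scene [0.2285 0.6762 0.7116]
top [0.4554 0.0621 0.9358]
carrier scene [297.7 233.1] 0.83 [0.5636 0.0322 0.0631]
carrier top [318.5 208.5] 0.66 [ 0.5926 -0.03    0.0126]
fork_hole scene [345.5 200.2] 0.72 [ 0.5317 -0.1113  0.0559]
fork_hole scene [303.5 239.9] 0.68 [0.547  0.0402 0.0599]
fork_hole top [288.7 226.6] 0.73 [0.5456 0.0393 0.0541]
fork_hole top [321. 206.] 0.21 [ 0.5931 -0.0321  0.0473]Traceback (most recent call last):
  File "<stdin>", line 7, in <module>
ValueError: it knows: bar_eye, bar_hinge, bar_knob, carrier, fork_hole, jar, long_pin, long_pin_head, pin_rack, pocket, short_pin
```

```bash
sed -i "s/'locking_bar',//" h.py
python3 - <<'E'
from h import *
np.set_printoptions(precision=4,suppress=True)
S={c:robot.snapshot(c) for c in('scene','top')}
for l in L:
    for c in S:
        for m in robot.mark_of(l,c)[:4]: print(l,c,np.round(m['xy'],1),round(m['confidence'],2),at_d(S[c],m['xy']))
o=robot.observe();print(o, robot.hold_point_z)
E
```

```text
carrier scene [296.9 230.9] 0.85 [0.5728 0.018  0.0535]
carrier top [321.1 205.9] 0.96 [ 0.5937 -0.0326  0.045 ]
fork_hole scene [304.7 240.9] 0.57 [0.544  0.041  0.0595]
fork_hole top [285.7 224.9] 0.87 [0.5519 0.0454 0.029 ]
bar_hinge scene [347.1 200.1] 0.96 [ 0.5296 -0.1147  0.0546]
bar_hinge top [357.9 233. ] 0.78 [ 0.5334 -0.1106  0.0578]
bar_knob top [329.  256.4] 0.81 [ 0.4812 -0.0437  0.0907]
bar_eye scene [369.  254.5] 0.95 [ 0.4328 -0.0009  0.044 ]
bar_eye scene [296.3 231.4] 0.46 [0.5717 0.0225 0.0562]
bar_eye top [305.7 278.5] 0.61 [ 0.4337 -0.0016  0.0026]
long_pin scene [202.9 292.4] 0.89 [0.6492 0.2158 0.0288]
long_pin scene [284.2 301.4] 0.85 [0.5276 0.1448 0.0049]
long_pin scene [240.6 270.1] 0.57 [0.6368 0.1187 0.0039]
long_pin top [247.6 234.4] 0.63 [0.5273 0.1284 0.0546]
long_pin top [217.8 176.8] 0.59 [0.651  0.1954 0.0697]
long_pin top [252.5 188.6] 0.43 [0.6291 0.1203 0.0531]
long_pin_head scene [240.9 249.2] 0.66 [0.6312 0.1212 0.0626]
long_pin_head scene [202.4 273.7] 0.6 [0.6517 0.208  0.067 ]
long_pin_head scene [283.9 281.2] 0.54 [0.5261 0.1491 0.0616]
lo
[... 534 characters left out ...]
6.1] 0.84 [ 0.6081 -0.0295  0.0882]
pocket scene [290.5 225.3] 0.79 [ 0.6038 -0.013   0.0308]
pocket top [322.2 200.6] 0.8 [ 0.5988 -0.0306  0.0856]
pocket top [320.8 204.4] 0.32 [ 0.593  -0.0292  0.0704]
{'t': 1.5, 'joints': array([ 1.173 ,  0.1505,  1.4374,  0.    ,  1.5538, -0.134 ]), 'qvel': array([ 0.0013, -0.0014,  0.0009,  0.    ,  0.0006, -0.0001]), 'effort': array([ -0.0005, -71.2793, -57.1048,  -0.0002,   0.0016,   0.0001]), 'position': array([0.1499, 0.5551, 0.2313]), 'tool_rot': array([-0.    ,  0.1315,  0.9913, -0.0001]), 'ft_force': array([ 0.7121, -0.8598, -0.0155]), 'ft_torque': array([-0.0159,  0.0242,  0.0035]), 'finger_force': 0.0, 'finger_gap': 0.08523228184222775} 0.0187
```

View pics/scene0.png

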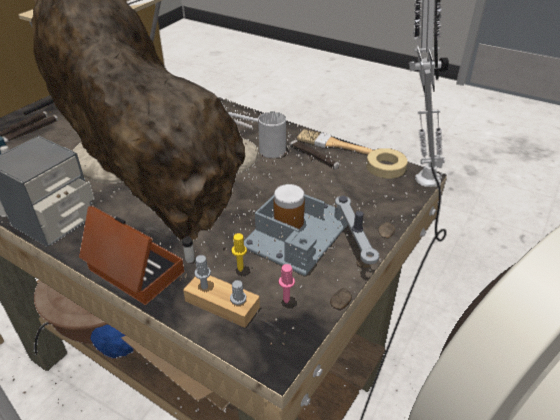

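View pics/top0.png

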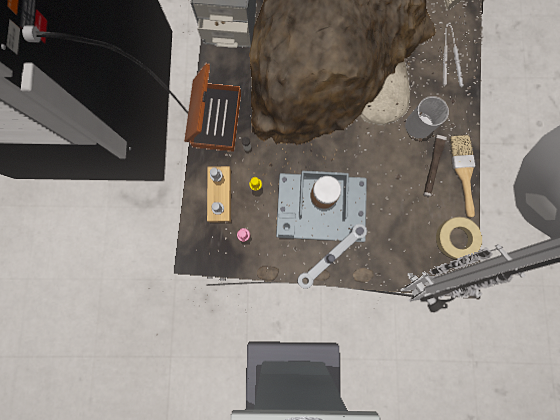

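The scene view shows the grey long pin at (202,267) and the grey short pin at (238,292) in the rack. The yellow (239,250) and pink (287,282) look-alikes are loose. The jar is in the carrier, and the bar is swung out from its hinge at (346,200) to its eye at (369,254). The top view agrees: long pin (216,174), short pin (217,209), fork near (287,225). A large rock hangs behind the carrier. I'll fit poses from both views and check how far down and forward the rock reaches.

```bash
cat >> h.py <<'E'
def proj(s,P):
    return cv2.projectPoints(np.atleast_2d(P).astype(float),np.array(s['rvec'],float),np.array(s['tvec'],float),np.array(s['intrinsics']),np.array(s['D'],float))[0][:,0]
def cloud(s):
    Z=s['range_z']; v,u=np.nonzero(Z>0)
    n=cv2.undistortPoints(np.c_[u,v].astype(float)[:,None],np.array(s['intrinsics']),np.array(s['D'],float))[:,0]
    R,t=cam(s); z=Z[v,u][:,None]; return (np.c_[n*z,z]-t)@R
E
python3 - <<'E'
from h import *
from scipy.optimize import least_squares
np.set_printoptions(precision=4,suppress=True,linewidth=160)
S={c:robot.snapshot(c) for c in('scene','top')}
obs=[]
g={'fork_hole':(.547,.042),'bar_hinge':(.531,-.113),'bar_eye':(.433,-.001),'bar_knob':(.48,-.044)}
zz={'fork_hole':.064,'bar_hinge':.052,'bar_eye':.052,'bar_knob':.077}
for l in g:
    for c in S:
        pr=proj(S[c],np.r_[g[l],zz[l]])[0]
        ms=[m for m in robot.mark_of(l,c) if np.hypot(*(np.array(m['xy'])-pr))<15]
        if ms: obs.append((l,c,np.array(ms[0]['xy'])))
def model(p):
    x,y,a,th=p; e=np.array([[np.cos(a),-np.sin(a)],[np.sin(a),np.cos(a)]]); o=np.array([x,y])
    b=np.array([-np.sin(th),np.cos(th)]); h=np.array([-.06,-.08])
    f=lambda q:o+e@q
    return {'fork_hole':f(np.array([-.06,.08])),'bar_hinge':f(h),'bar_eye':f(h+.16*b),'bar_knob':f(h+.09*b)}
def res(p):
    m=model(p); return np.concatenate([proj(S[c],np.r_[m[l],zz[l]])[0]-xy for l,c,xy in obs])
r=least_squares(res,[.6,-.03,-.1,.8],loss='soft_l1')
print('carrier',r.x,{k:v for k,v in model(r.x).items()})
for (l,c,xy),e in zip(obs,res(r.x).reshape(-1,2)): print(l,c,xy,e)
by={}
for l,c,xy in obs: by.setdefault(l,{})[c]=xy
for l in by:
    if len(by[l])==2: print('tri',l,tri(S['scene'],by[l]['scene'],S['top'],by[l]['top']))
def near(l,c,P,d=14):
    pr=proj(S[c],np.array(P))[0]; ms=[m for m in robot.mark_of(l,c) if np.hypot(*(np.array(m['xy'])-pr))<d]
    return ms[0]['xy'] if ms else None
for l,P in (('long_pin_head',(.648,.204,.06)),('long_pin',(.648,.204,.01)),('short_pin',(.577,.2,.01))):
    a,b=near(l,'scene',P),near(l,'top',P); print(l,a,b, tri(S['scene'],a,S['top'],b) if a is not None and b is not None else '')
P=np.vstack([cloud(S[c]) for c in S])
# tops of the pins: points z .08-.1 near rack
for n,c0,lo,hi in(('longtop',(.648,.2),.09,.105),('shorttop',(.577,.2),.06,.08),('knobtop',(.481,-.044),.085,.1),('lid',(.605,-.03),.08,.095)):
    q=P[(np.hypot(P[:,0]-c0[0],P[:,1]-c0[1])<.045)&(P[:,2]>lo)&(P[:,2]<hi)]; print(n,len(q),q.mean(0) if len(q) else '',q[:,2].max() if len(q) else '')
print('maxheight rows x=.25.., cols y=.5..-.4 ')
for x in np.arange(.25,.95,.05):
    print(round(x,2),[ (lambda q:round(float(q[:,2].max()),2) if len(q) else None)(P[(abs(P[:,0]-x)<.025)&(abs(P[:,1]-y)<.025)]) for y in np.arange(.4,-.41,-.05)])
q=P[(P[:,2]>.12)&(P[:,2]<.8)&(P[:,0]>.3)&(P[:,0]<.85)&(abs(P[:,1])<.35)]; print('min x of high pts',np.percentile(q[:,0],[0,1,5]))
print(robot.observe()['t'])
E
```

```text
carrier [ 0.6001 -0.0368 -0.0112  0.7692] {'fork_hole': array([0.541 , 0.0438]), 'bar_hinge': array([ 0.5392, -0.1162]), 'bar_eye': array([0.4292, 0.    ]), 'bar_knob': array([ 0.4773, -0.0508])}
fork_hole scene [305.1 240.6] [ 0.4126 -0.0659]
fork_hole top [285.  228.6] [ 1.6811 -0.3747]
bar_hinge scene [343.7 203.1] [-0.7239 -3.8451]
bar_hinge top [360.  231.5] [-0.1285 -0.8818]
bar_eye scene [371.2 253.5] [-0.085  -1.1985]
bar_eye top [307.9 280.9] [-1.4097  0.2799]
bar_knob scene [358.8 216.6] [0.4785 0.9495]
bar_knob top [332.6 256.2] [-0.9909  2.3162]
tri fork_hole (array([0.5399, 0.0475, 0.0673]), np.float64(0.000172613566361341))
tri bar_hinge (array([ 0.5381, -0.1188,  0.0407]), np.float64(0.0005238723158243995))
tri bar_eye (array([ 0.4297, -0.0034,  0.0459]), np.float64(6.769709748975184e-05))
tri bar_knob (array([ 0.4809, -0.0535,  0.076 ]), np.float64(0.0027714384575890268))
long_pin_head [201.6, 273.4] [215.4, 177.9] (array([0.6534, 0.2034, 0.0616]), np.float64(0.006705238482659717))
long_pin [203.5, 295.2] [217.3, 177.3] (array([0.6618, 0.2053, 0.005 ]), np.float64(0.0
[... 1276 characters left out ...]
 0.06, 0.02, 0.02]
0.65 [None, None, 0.0, 0.03, 0.1, 0.09, 0.09, 0.06, 0.09, 0.09, 0.06, 0.06, 0.07, 0.07, 0.05, 0.02, 0.02]
0.7 [None, None, 0.0, 0.03, 0.03, 0.0, 0.01, 0.16, 0.05, 0.05, 0.05, 0.05, 0.05, 0.05, 0.02, 0.02, 0.02]
0.75 [None, None, 0.06, 0.13, 0.13, 0.13, 0.21, 0.22, 0.21, 0.19, 0.16, 0.05, 0.05, 0.09, 0.09, 0.02, 0.02]
0.8 [None, None, 0.05, 0.13, 0.14, 0.14, 0.25, 0.26, 0.26, 0.26, 0.24, 0.17, 0.04, 0.09, 0.09, 0.01, 0.01]
0.85 [None, None, 0.0, 0.13, 0.13, 0.2, 0.27, 0.28, 0.28, 0.27, 0.25, 0.2, 0.11, 0.09, 0.09, 0.01, 0.01]
0.9 [None, None, None, 0.13, 0.13, 0.04, 0.28, 0.29, 0.29, 0.28, 0.25, 0.2, 0.15, 0.04, 0.01, 0.01, 0.01]
min x of high pts [0.3981 0.4122 0.4276]
2.3
```

```bash
python3 - <<'E'
from h import *
np.set_printoptions(precision=3,suppress=True,linewidth=160)
for c in('scene','top'):
    P=cloud(robot.snapshot(c)); q=P[(P[:,2]>.11)&(P[:,2]<1.2)&(P[:,0]>.15)&(P[:,0]<.68)&(P[:,1]<.3)&(P[:,1]>-.5)]
    print(c,len(q))
    for z in np.arange(.1,1.0,.05):
        w=q[(q[:,2]>=z)&(q[:,2]<z+.05)]
        if len(w): print(round(z,2),len(w),'x',w[:,0].min(),w[:,0].max(),'y',w[:,1].min(),w[:,1].max(), 'maxy pt',w[w[:,1].argmax()])
E
python3 - <<'E'
import rig; print([a for a in dir(rig.robot) if a[0]!='_'])
E
```

```text
scene 2654
0.1 188 x 0.4080482459046636 0.4466215423937172 y -0.3171009749323238 -0.26048626463456165 maxy pt [ 0.421 -0.26   0.149]
0.15 203 x 0.4081702532574661 0.44741687195027846 y -0.2854026845365609 -0.22770237523074857 maxy pt [ 0.424 -0.228  0.197]
0.2 166 x 0.4121907529397428 0.4455724801626687 y -0.2530204179997388 -0.19393475807006577 maxy pt [ 0.422 -0.194  0.245]
0.25 117 x 0.41747098618635636 0.44019739807321684 y -0.21484193443401894 -0.15938105807037117 maxy pt [ 0.421 -0.159  0.3  ]
0.3 349 x 0.3998754088427035 0.4505938474217832 y -0.18028880660028962 -0.11521338982752428 maxy pt [ 0.428 -0.115  0.35 ]
0.35 826 x 0.3981234971580264 0.46129993383487294 y -0.16715396410698097 -0.10314007814140984 maxy pt [ 0.427 -0.103  0.368]
0.4 805 x 0.42059680306776953 0.47205360692365245 y -0.18211439238200117 -0.1272332749423623 maxy pt [ 0.423 -0.127  0.401]
top 8517
0.1 26 x 0.4088895273454521 0.4217617615520312 y -0.3188514899472656 -0.2973389103244015 maxy pt [ 0.417 -0.297  0.148]
0.15 45 x 0.4085885223022422 0.43601030060809515 y -0.2944159649179247 -0.24706605684197303 ma
[... 420 characters left out ...]
4416 0.4615908765467363 y -0.1666780765732982 -0.10606354776278044 maxy pt [ 0.429 -0.106  0.371]
0.4 1293 x 0.42093224944379026 0.5535347366988513 y -0.25747415062059453 -0.12843598662756994 maxy pt [ 0.421 -0.128  0.401]
0.45 3626 x 0.43806152760926903 0.6089927170601032 y -0.2570352855810862 -0.15601573783628486 maxy pt [ 0.47  -0.156  0.451]
0.5 2396 x 0.45665413622947504 0.6148551510281938 y -0.24239104146782664 -0.17424617762538247 maxy pt [ 0.464 -0.174  0.503]
0.55 92 x 0.47023178303284674 0.4812959428945694 y -0.19730684372139556 -0.1909942096511379 maxy pt [ 0.475 -0.191  0.551]
['PlanningError', 'hold_point_z', 'job_done', 'mark_of', 'observe', 'outline_of', 'snapshot', 'spot_in']
```

```bash
cat >> h.py <<'E'
def go(p,phi=None,o=None):
    """shift (mm) in tool axes and turn (deg) to world TCP p with closing line at world angle phi (deg)"""
    from scipy.spatial.transform import Rotation as Ro
    o=o or robot.observe(); q=o['tool_rot']; R=Ro.from_quat([q[1],q[2],q[3],q[0]]).as_matrix()
    sh=R.T@(np.array(p)-o['position'])*1000; cur=np.degrees(np.arctan2(R[1,1],R[0,1]))
    t=0 if phi is None else -(((phi-cur)+90)%180-90)
    print('t',round(o['t'],2),'pos',np.round(o['position'],4),'phi',round(cur,1),'F',np.round(o['ft_force'],1),'-> shift',np.round(sh,1),'turn',round(t,1),'len',round(np.linalg.norm(sh)))
E
python3 -c "
from h import *
go((.45,.10,.20),43.6)"
```

```text
t 2.4 pos [0.1499 0.5551 0.2313] phi 74.9 F [-0.3 -1.1 -0.1] -> shift [-408.3 -361.1   31.3] turn 31.3 len 546
```

Emit:
arm_command([
  [-408,-361,31],
  [-408,-361,31],
  [-408,-361,31],
  [-408,-361,31],
  [-408,-361,31],
  [-408,-361,31],
  [-408,-361,31],
  [-408,-361,31],
  [-408,-361,31],
  [-408,-361,31],
  [-408,-361,31],
  [-408,-361,31],
  [-408,-361,31],
  [-408,-361,31],
], turn=[31,31,31,31,31,31,31,31,31,31,31,31,31,31], fingers=0.0)

```text
t: 3.8
position: [0.4494, 0.1008, 0.2004]
tool_rot: [-0.0, 0.391, 0.92, 0.0]
ft_force: [0.4, -0.0, 0.3]
finger_gap: 0.0429
finger_force: 0.0
```

```bash
python3 - <<'E'
from h import *
np.set_printoptions(precision=3,suppress=True,linewidth=160)
S={c:robot.snapshot(c) for c in('scene','top')}
cv2.imwrite('pics/both1.png',cv2.resize(np.hstack([S['scene']['pixels'],S['top']['pixels']]),(800,300)))
o=robot.observe(); print(o['t'],o['position'],o['joints'],o['finger_gap'],o['tool_rot'])
P=np.vstack([cloud(S[c]) for c in S]); q=P[(P[:,2]>.1)&(P[:,0]<.6)&(P[:,0]>-.2)&(abs(P[:,1])<.35)]
for x in np.arange(-.1,.6,.05):
    w=q[(abs(q[:,0]-x)<.025)&(q[:,1]>-.095)]
    if len(w): print(round(x,2),len(w),'y',np.percentile(w[:,1],[0,2,98,100]),'z',w[:,2].min(),w[:,2].max())
w=q[(q[:,0]<.5)&(q[:,1]>-.08)]
for z in np.arange(.1,.9,.05):
    v=w[abs(w[:,2]-z-.025)<.025]
    if len(v): print('z',round(z,2),len(v),'x',v[:,0].min(),v[:,0].max(),'y',v[:,1].min(),v[:,1].max())
E
```

```text
3.9 [0.449 0.101 0.201] [ 0.054 -0.078  1.736  0.     1.483 -0.714] 0.04249833537066148 [0.    0.391 0.92  0.   ]
0.25 2752 y [0.117 0.136 0.165 0.167] z 0.4879157646832028 0.5641219360949722
0.3 4942 y [0.043 0.145 0.168 0.169] z 0.4803290253802807 0.5622878507926434
0.35 8295 y [0.024 0.028 0.17  0.173] z 0.4757100452070585 0.5885157526288436
0.4 13726 y [0.022 0.031 0.18  0.185] z 0.204190593645329 0.585635641552893
0.45 17827 y [0.019 0.027 0.185 0.187] z 0.2010854748100004 0.5822189340997521
0.5 5485 y [0.022 0.034 0.18  0.183] z 0.21503214900711734 0.5749482519439588
z 0.2 616 x 0.40393895905397514 0.49172271574180176 y 0.07451218940762634 0.14667733691049348
z 0.25 1868 x 0.39353707382511494 0.49984319344502015 y 0.05810377486108138 0.15680350784768007
z 0.3 1758 x 0.3939761033082689 0.49989238541365866 y 0.050383253366125216 0.1569672914707005
z 0.35 1930 x 0.40144797971880447 0.49202722273843263 y 0.08386869075748916 0.15097252549602716
z 0.4 2918 x 0.40181297657899834 0.4944358994221247 y 0.08279227398939208 0.15355443029144888
z 0.45 5380 x 0.23875489210055076 0.494628485993638 y 0.04318980008567474 0.184861871672296
z 0.5 15641 x 0.23976744836092945 0.49997161675127355 y 0.018811281526376743 0.18745116292923406
z 0.55 22747 x 0.2518009865264891 0.49929429689638866 y 0.02046990646494168 0.18180316179101322
```

View pics/both1.png

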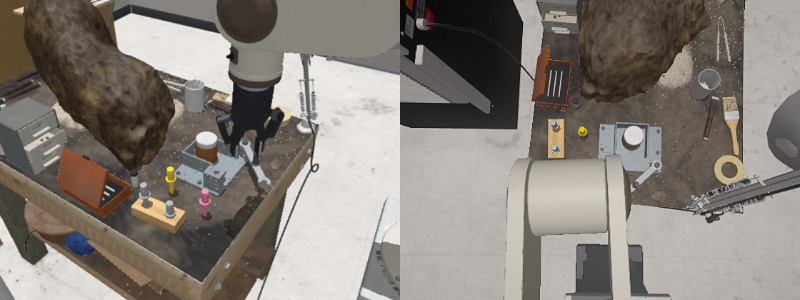

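The arm is now in view: the wrist block reaches about 80 mm to the right of the tool axis. That rules out working at the knob, because the lamp elbow sits near (0.43, -0.103, 0.37). I'll grip the eye and swing the bar partway, then slide along to r≈0.118 m for the rest.

```bash
python3 -c "
from h import *
go((.431,.0,.11),43.4)
go((.431,.0,.034),43.4)"
```

```text
t 3.9 pos [0.4493 0.1011 0.2005] phi 44.0 F [ 0.3 -0.2 -0.1] -> shift [-60.1 -83.4  90.5] turn 0.6 len 137
t 3.9 pos [0.4493 0.1011 0.2005] phi 44.0 F [ 0.3 -0.2 -0.1] -> shift [-60.1 -83.4 166.5] turn 0.6 len 196
```

Emit:
arm_command([
  [-60,-83,90],
  [-60,-83,90],
  [-60,-83,90],
  [-60,-83,90],
  [-60,-83,130],
  [-60,-83,150],
  [-60,-83,166],
  [-60,-83,166],
  [-60,-83,166],
], turn=[0.6,0.6,0.6,0.6,0.6,0.6,0.6,0.6,0.6], fingers=0.41)

```text
t: 4.8
position: [0.4319, 0.0001, 0.0353]
tool_rot: [0.0, 0.396, 0.918, 0.0]
ft_force: [0.6, 0.1, 0.1]
finger_gap: 0.0603
finger_force: 0.0
```

```bash
python3 - <<'E'
from h import *
s=robot.snapshot('scene'); im=s['pixels'][150:330,200:440]; cv2.imwrite('pics/eye.png',cv2.resize(im,None,fx=3.2,fy=3.2))
E
```

```text
(no output)
```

View pics/eye.png

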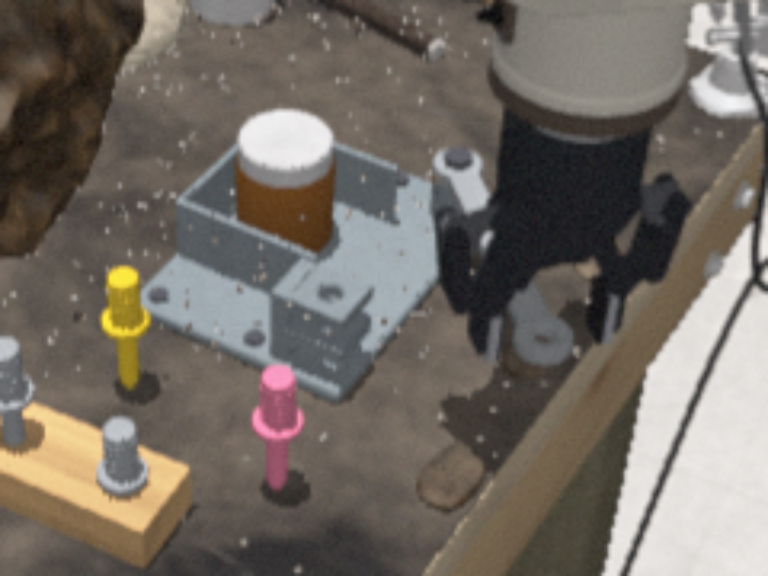

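The crop shows the fingers at (490,330) and (610,310), straddling the eye at (540,340). I'll close on it and swing it along the arc.

Emit:
arm_command([
  [0,0,4],
  [0,0,4],
  [0,0,4],
  [0,0,4],
  [0,0,4],
  [0,7,4],
  [-1,14,4],
  [-1,21,4],
  [-2,28,4],
  [-4,35,4],
  [-5,41,4],
  [-7,48,4],
  [-9,54,4],
  [-9,54,4],
  [-9,54,4],
], turn=[0,0,0,0,0,2.5,5,7.5,10,12.5,15,17.5,20,20,20], fingers=-1, grip_force=40)

```text
t: 6.35
position: [0.4774, 0.0296, 0.0308]
tool_rot: [0.001, 0.549, 0.836, 0.0]
ft_force: [1.1, -2.1, 6.0]
finger_gap: 0.0312
finger_force: 40.0
```

```bash
python3 - <<'E'
from h import *
np.set_printoptions(precision=4,suppress=True)
S={c:robot.snapshot(c) for c in('scene','top')}
cv2.imwrite('pics/b2.png',np.hstack([cv2.resize(S['scene']['pixels'][150:300,230:430],(800,600))]))
for l in('bar_eye','bar_knob','bar_hinge','fork_hole'):
  for c in S:
    for m in robot.mark_of(l,c)[:2]: print(l,c,np.round(m['xy'],1),round(m['confidence'],2),at_z(S[c],m['xy'],{'bar_knob':.077,'fork_hole':.064}.get(l,.052)))
E
```

```text
bar_eye scene [340.3 255.3] 0.64 [0.4742 0.0352 0.052 ]
bar_knob top [359.3 235.4] 0.63 [ 0.5267 -0.1097  0.077 ]
bar_hinge top [360.6 232.7] 0.69 [ 0.5347 -0.1177  0.052 ]
fork_hole scene [306.6 240.1] 0.58 [0.5398 0.0418 0.064 ]
fork_hole top [286.3 223.9] 0.71 [0.5504 0.0447 0.064 ]
```

View pics/b2.png

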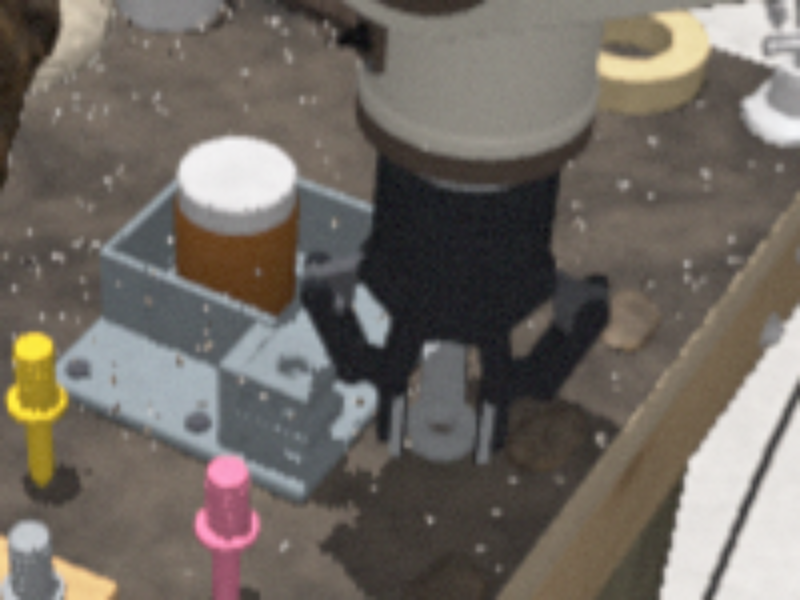

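The crop shows the eye gripped at (440,415), about 6 mm outboard of the tool centre. I'll open the fingers, slide inward along the bar and regrip.

Emit:
arm_command([
  [0,0,0],
  [0,0,0],
  [0,0,0],
  [-18,0,0],
  [-36,0,0],
  [-36,0,0],
], turn=[0,0,0,0,0,0], fingers=0.18)

```text
t: 7.45
position: [0.4917, -0.0045, 0.0303]
tool_rot: [0.0, 0.55, 0.835, -0.0]
ft_force: [-0.5, -0.6, -0.2]
finger_gap: 0.0503
finger_force: 0.0
```

Emit:
arm_command([
  [0,0,0],
  [0,0,0],
  [0,0,0],
  [0,0,0],
  [0,0,0],
], turn=[0,0,0,0,0], fingers=-1, grip_force=30)

```text
t: 7.95
position: [0.4909, -0.0027, 0.0303]
tool_rot: [-0.0, 0.55, 0.835, 0.0]
ft_force: [-1.4, 4.9, 1.9]
finger_gap: 0.0192
finger_force: 33.0
```

Emit:
arm_command([
  [0,6,0],
  [-1,13,0],
  [-2,19,0],
  [-3,25,0],
  [-5,32,0],
  [-7,38,0],
  [-8,42,0],
  [-8,42,0],
], turn=[3,6,9,12,15,18,20,20])

```text
t: 8.75
position: [0.5331, 0.007, 0.0303]
tool_rot: [-0.001, 0.687, 0.727, 0.0]
ft_force: [-2.7, 8.9, 4.6]
finger_gap: 0.0191
finger_force: 33.4
```

Emit:
arm_command([
  [0,2,0],
  [0,4,0],
  [0,6,0],
  [0,6,0],
], turn=[1,2,3,3])

```text
t: 9.15
position: [0.539, 0.0072, 0.0303]
tool_rot: [-0.0, 0.706, 0.709, 0.0]
ft_force: [-1.1, 8.2, 2.4]
finger_gap: 0.0192
finger_force: 33.0
```

Emit:
arm_command([
  [0,1,0],
  [0,2,0],
  [0,3,0],
  [0,4,0],
  [0,4,0],
], turn=[0.5,1,1.5,2,2])

```text
t: 9.65
position: [0.543, 0.0071, 0.0303]
tool_rot: [-0.0, 0.718, 0.696, 0.0]
ft_force: [0.7, 7.4, 1.3]
finger_gap: 0.0192
finger_force: 32.9
```

Emit:
arm_command([
  [0,1,0],
  [0,2,0],
  [0,3,0],
  [0,4,0],
  [0,4,0],
], turn=[0.5,1,1.5,2,2])

```text
t: 10.15
position: [0.5442, 0.007, 0.0301]
tool_rot: [-0.002, 0.729, 0.684, -0.002]
ft_force: [-26.6, 5.0, 20.0]
finger_gap: 0.0194
finger_force: 37.1
```

The bar is against its stop: x force -27 N, with motion halted at x = 0.544. I'll release, back off and lift.

Emit:
arm_command([
  [0,-2,0],
  [0,-3,0],
  [0,-3,0],
  [0,-3,-30],
  [0,-3,-80],
  [0,-3,-130],
  [0,-3,-130],
], turn=[0,0,0,0,0,0,0], fingers=-0.2)

```text
t: 10.85
position: [0.5465, 0.0062, 0.1672]
tool_rot: [0.004, 0.73, 0.684, 0.003]
ft_force: [-0.3, 0.3, 0.2]
finger_gap: 0.0341
finger_force: 0.0
```

```bash
python3 -c "
from h import *
go((.6535,.2034,.16),88)"
```

```text
t 10.85 pos [0.5465 0.0062 0.1672] phi -3.7 F [-0.3  0.3  0.2] -> shift [203.7  93.9   8. ] turn 88.3 len 224
```

Emit:
arm_command([
  [40,20,8],
  [204,94,8],
  [204,94,8],
  [204,94,8],
  [204,94,8],
  [204,94,8],
  [204,94,8],
  [204,94,8],
], turn=[-8,-31,-31,-31,-31,-31,-31,-31], fingers=0.0)

```text
t: 11.65
position: [0.6508, 0.2032, 0.1523]
tool_rot: [0.0, 0.521, 0.854, -0.0]
ft_force: [0.2, -0.2, -0.3]
finger_gap: 0.0423
finger_force: 0.0
```

```bash
python3 - <<'E'
from h import *
np.set_printoptions(precision=4,suppress=True)
S={c:robot.snapshot(c) for c in('scene','top')}
a=cv2.resize(S['scene']['pixels'][180:330,180:380],(400,300)); b=cv2.resize(S['top']['pixels'][150:300,190:390],(400,300))
cv2.imwrite('pics/m3.png',cv2.resize(np.hstack([a,b]),(800,300)))
Z={'bar_knob':.077,'fork_hole':.064,'long_pin_head':.06,'long_pin':.01,'short_pin':.01}
for l in('bar_eye','bar_knob','bar_hinge','fork_hole','long_pin_head','long_pin','short_pin'):
  for c in S:
    for m in robot.mark_of(l,c)[:3]: print(l,c,np.round(m['xy'],1),round(m['confidence'],2),at_z(S[c],m['xy'],Z.get(l,.052))[:2])
# long pin top: cylinder-top points by camera
for c in S:
    P=cloud(S[c])
    for lo,hi in((.07,.09),(.09,.104)):
        q=P[(np.hypot(P[:,0]-.654,P[:,1]-.203)<.03)&(P[:,2]>lo)&(P[:,2]<hi)]
        print(c,lo,len(q),q.min(0) if len(q) else '',q.max(0) if len(q) else '')
go((.6535,.2034,.07))
E
```

```text
bar_eye scene [304.1 246.3] 0.68 [0.5417 0.0472]
bar_eye scene [298.5 234.4] 0.55 [0.5662 0.0237]
bar_eye top [285.8 228.1] 0.62 [0.5424 0.0455]
bar_knob scene [321.4 212.4] 0.62 [ 0.5458 -0.0286]
bar_knob scene [218.1 305.7] 0.41 [0.5824 0.2587]
bar_knob top [317.7 225.4] 0.72 [ 0.5467 -0.0218]
bar_hinge scene [346.6 202.2] 0.93 [ 0.5288 -0.1111]
bar_hinge top [358.5 232.4] 0.88 [ 0.5353 -0.1131]
bar_hinge top [221.1 194.6] 0.42 [0.6148 0.1894]
fork_hole scene [305.9 239.6] 0.95 [0.5416 0.0412]
fork_hole top [286.5 224.1] 0.89 [0.5499 0.0443]
long_pin_head scene [240.  252.6] 0.62 [0.6293 0.1271]
long_pin_head scene [284.  280.4] 0.61 [0.5276 0.1462]
long_pin_head top [255.2 182.5] 0.62 [0.6415 0.1142]
long_pin_head top [245.  235.5] 0.4 [0.5245 0.1335]
long_pin_head top [284.7 225.3] 0.19 [0.5477 0.0481]
long_pin scene [239.9 269.9] 0.76 [0.6347 0.1238]
long_pin scene [205.7 295.4] 0.7 [0.6524 0.2064]
long_pin scene [282.2 298.7] 0.59 [0.5316 0.1451]
long_pin top [254.8 189.1] 0.7 [0.6365 0.1177]
long_pin top [243.5 234.5] 0.56 [0.5306 0.1411]
short_pin scene [239.1 306.7] 0.53 [0.587  0.1983]
short_pin scene [305.6 238.7] 0.37 [ 0.5695 -0.0137]
scene 0.07 93 [0.6456 0.1957 0.0701] [0.6617 0.213  0.0899]
scene 0.09 86 [0.6462 0.1957 0.0901] [0.664  0.2125 0.0983]
top 0.07 0  
top 0.09 0  
t 12.45 pos [0.6509 0.204  0.1523] phi 27.3 F [-0.1  0.1 -0.4] -> shift [-1.7  2.  82.3] turn 0 len 82
```

View pics/m3.png

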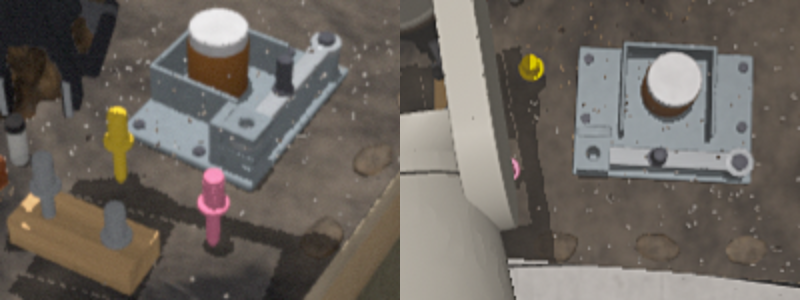

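The picture shows the bar shut in the fork: scene crop fork hole (247,122), top crop fork hole (593,153), with the bar leading to the hinge at (738,162). The jar is standing and the long pin is under the gripper. I'll descend and grip it.

Emit:
arm_command([
  [-2,3,40],
  [-2,3,70],
  [-2,3,83],
  [-2,3,83],
  [-2,3,83],
], turn=[0,0,0,0,0])

```text
t: 12.95
position: [0.6551, 0.2037, 0.0707]
tool_rot: [0.001, 0.52, 0.854, 0.0]
ft_force: [-0.1, 1.5, 1.0]
finger_gap: 0.0426
finger_force: 0.0
```

Emit:
arm_command([
  [0,0,0],
  [0,0,0],
  [0,0,0],
  [0,0,0],
  [0,0,0],
], turn=[0,0,0,0,0], fingers=-1, grip_force=25)

```text
t: 13.45
position: [0.6552, 0.2037, 0.0708]
tool_rot: [0.001, 0.52, 0.854, 0.001]
ft_force: [0.1, 0.2, 7.9]
finger_gap: 0.0176
finger_force: 25.1
```

Emit:
arm_command([
  [0,0,-10],
  [0,0,-25],
  [0,0,-50],
  [0,0,-100],
  [0,0,-100],
  [0,0,-100],
], turn=[0,0,0,0,0,0], grip_force=50)

```text
t: 14.05
position: [0.655, 0.2037, 0.1719]
tool_rot: [0.001, 0.52, 0.854, 0.001]
ft_force: [-0.3, -0.5, -0.8]
finger_gap: 0.0164
finger_force: 49.1
```

```bash
python3 -c "
from h import *
go((.5455,.0435,.171))
o=robot.observe();print(o['finger_gap'],o['finger_force'])"
```

```text
t 14.05 pos [0.655  0.2037 0.1719] phi 27.3 F [-0.3 -0.5 -0.8] -> shift [ -92.2 -170.8    0.4] turn 0 len 194
0.016374523136358343 49.0792590379715
```

Emit:
arm_command([
  [-20,-37,0],
  [-40,-74,0],
  [-62,-115,0],
  [-80,-150,0],
  [-92,-171,0],
  [-92,-171,20],
  [-92,-171,34],
  [-92,-171,34],
  [-92,-171,34],
], turn=[0,0,0,0,0,0,0,0,0])

```text
t: 14.95
position: [0.5447, 0.0438, 0.1351]
tool_rot: [-0.001, 0.52, 0.854, -0.0]
ft_force: [0.2, 0.6, -0.1]
finger_gap: 0.0163
finger_force: 49.2
```

```bash
python3 - <<'E'
from h import *
np.set_printoptions(precision=4,suppress=True)
S={c:robot.snapshot(c) for c in('scene','top')}
p=robot.observe()['position']; print(p,robot.observe()['t'])
for c in S:
    for l in('fork_hole','long_pin','long_pin_head'):
        print(c,l,[(np.round(m['xy'],1),round(m['confidence'],2)) for m in robot.mark_of(l,c)[:3]])
    print(c,'expected tip',proj(S[c],[p[0],p[1],p[2]-.0592])[0],'hole',proj(S[c],[.5455,.0435,.064])[0])
a=cv2.resize(S['scene']['pixels'][190:270,260:350],(400,356),interpolation=cv2.INTER_CUBIC);b=cv2.resize(S['top']['pixels'][180:260,245:335],(400,356),interpolation=cv2.INTER_CUBIC)
cv2.imwrite('pics/ins.png',np.hstack([a,b]))
E
```

```text
[0.5451 0.0438 0.1358] 15.05
scene fork_hole [(array([305.4, 240.4]), 0.95)]
scene long_pin [(array([305.4, 234.7]), 0.74), (array([285.5, 299.5]), 0.69), (array([238.6, 268. ]), 0.53)]
scene long_pin_head [(array([284.9, 281.9]), 0.89), (array([304.3, 217.1]), 0.8), (array([239.2, 248.9]), 0.73)]
scene expected tip [303.7485 234.6548] hole [303.43   239.5935]
top fork_hole []
top long_pin []
top long_pin_head []
top expected tip [286.8408 225.7265] hole [286.8536 226.1535]
```

View pics/ins.png

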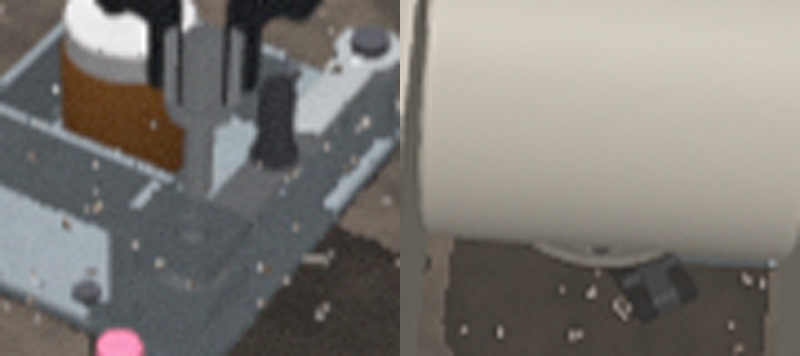

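```bash
python3 - <<'E'
from h import *
s=cv2.imread('pics/scene0.png');t=cv2.imread('pics/top0.png');c=robot.snapshot('scene')['pixels']
def crop(i,x,y,w,h,W,H):
    a=cv2.resize(i[y:y+h,x:x+w],(W,H),interpolation=cv2.INTER_CUBIC); return cv2.normalize(a,None,0,255,cv2.NORM_MINMAX)
A=crop(s,288,225,32,32,400,400);B=crop(t,270,210,32,32,400,400)
C=c[195:255,285:325]; C=np.clip(C.astype(float)*2.2,0,255).astype(np.uint8); C=cv2.resize(C,(267,400),interpolation=cv2.INTER_CUBIC)
# C displayed small: shaft rows brightness print
g=cv2.cvtColor(c,cv2.COLOR_BGR2GRAY)
for r in (222,225,228,231): print(r,g[r,296:316])
cv2.imwrite('pics/holes.png',np.hstack([A,B])[:, :800])
cv2.imwrite('pics/c.png',C)
E
```

```text
222 [ 63  56  57  56  56  76  92 104 103 107 100 103 153 169 170 168 170 169
 169 168]
225 [ 61  49  57  58  58  76  94 102 107 104  97 101 167 174 170 170 173 169
 171 131]
228 [131  89  67  65  82  94  98 104 104 103  96 109 166 171 170 166 154 120
  99  99]
231 [103  96  90  92 118  95 102 103 107 105  99 119 167 151 120 101 102 102
 105 101]
```

View pics/holes.png

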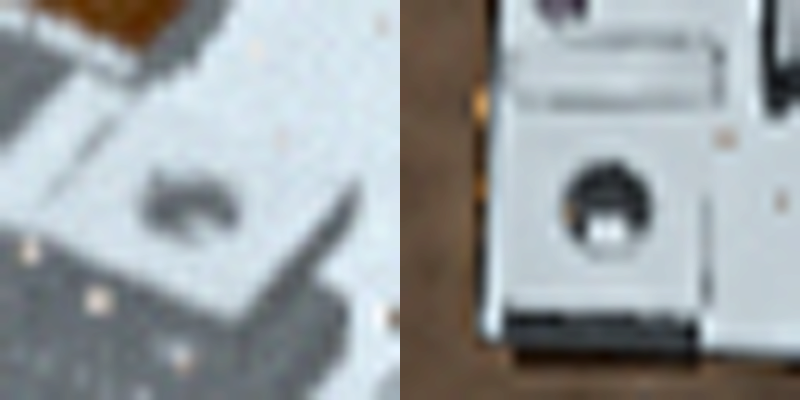

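```bash
python3 - <<'E'
from h import *
np.set_printoptions(precision=4,suppress=True)
S={c:robot.snapshot(c) for c in('scene','top')}
hs,ht=(302.74,240.94),(286.18,226.1)
print('tri hole',tri(S['scene'],hs,S['top'],ht))
print('scene z.064',at_z(S['scene'],hs,.064),'top',at_z(S['top'],ht,.064))
p=robot.observe()['position'];print(p)
g=cv2.cvtColor(S['scene']['pixels'],cv2.COLOR_BGR2GRAY).astype(float)
for dz in (.02,.03,.04,.05,.059): print(dz,proj(S['scene'],[p[0],p[1],p[2]-dz])[0])
for r in range(220,242,2): print(r,g[r,296:314].astype(int))
E
```

```text
tri hole (array([0.546 , 0.0449, 0.0616]), np.float64(0.00022068889721463836))
scene z.064 [0.5449 0.0473 0.064 ] top [0.5456 0.045  0.064 ]
[0.5447 0.0434 0.1354]
0.02 [304.7126 218.2613]
0.03 [304.5336 222.5574]
0.04 [304.3572 226.7938]
0.05 [304.1834 230.9718]
0.059 [304.029  234.6831]
220 [ 61  59  61  57  57  67  95 103 107 105  99 102 141 167 169 169 171 169]
222 [ 59  60  61  57  55  71  94 104 106 107 101 102 155 168 171 170 170 169]
224 [ 60  57  53  58  54  74  96  99 104 101  99 103 170 171 169 172 168 172]
226 [ 58  51  58  54  57  78  95 104 103  99 102 103 166 171 170 170 172 169]
228 [130  92  70  63  81  91  99 101 106 103  99 117 167 171 168 167 152 118]
230 [129 142 130  98  94  91  99 101 105 104  96 113 167 168 151 123 106 103]
232 [ 91  85  86  90 121  98  99 103 105 102 101 132 150 121 104 101 101 102]
234 [ 88  86  86  86  88  88  88  96  94  99 113 126 108 103 102 102 105  99]
236 [90 88 87 88 88 91 88 88 91 90 86 85 88 89 96 95 99 99]
238 [85 89 90 87 93 97 95 95 94 93 90 89 92 90 90 89 87 88]
240 [86 89 87 88 89 87 89 87 89 86 88 83 88 90 86 88 87 88]
```

The hole triangulates to (0.546, 0.045, 0.062), which fits its stated height. The held pin's axis agrees with the TCP to about 0.3 px. I'll correct by about 2 mm and lower gently.

Emit:
arm_command([
  [1.3,1.7,0],
  [1.3,1.7,6],
  [1.3,1.7,10],
  [1.3,1.7,13],
  [1.3,1.7,15],
  [1.3,1.7,17],
  [1.3,1.7,19],
  [1.3,1.7,19],
], turn=[0,0,0,0,0,0,0,0])

```text
t: 16.3
position: [0.5454, 0.0456, 0.1161]
tool_rot: [-0.0, 0.52, 0.854, 0.0]
ft_force: [-1.2, 4.1, -2.3]
finger_gap: 0.0165
finger_force: 48.9
```

Emit:
arm_command([
  [0.5,0.2,2],
  [0.5,0.2,4],
  [0.5,0.2,6],
  [0.5,0.2,8],
  [0.5,0.2,10],
  [0.5,0.2,12],
], turn=[0,0,0,0,0,0])

```text
t: 16.9
position: [0.5455, 0.046, 0.1041]
tool_rot: [-0.0, 0.52, 0.854, -0.0]
ft_force: [-3.6, 4.6, 3.5]
finger_gap: 0.0163
finger_force: 49.5
```

Emit:
arm_command([
  [0.7,-0.2,2],
  [0.7,-0.2,4],
  [0.7,-0.2,6],
  [0.7,-0.2,8],
  [0.7,-0.2,10],
  [0.7,-0.2,12],
], turn=[0,0,0,0,0,0])

```text
t: 17.5
position: [0.5451, 0.0464, 0.0922]
tool_rot: [0.0, 0.52, 0.854, -0.0]
ft_force: [-2.7, 3.0, 3.0]
finger_gap: 0.0159
finger_force: 49.5
```

Emit:
arm_command([
  [0.3,-0.1,3],
  [0.3,-0.1,6],
  [0.3,-0.1,9],
  [0.3,-0.1,12],
  [0.3,-0.1,14],
  [0.3,-0.1,16],
  [0.3,-0.1,16],
], turn=[0,0,0,0,0,0,0])

```text
t: 18.2
position: [0.5447, 0.0467, 0.0759]
tool_rot: [-0.0, 0.52, 0.854, -0.0]
ft_force: [-0.8, 3.6, -2.9]
finger_gap: 0.0163
finger_force: 48.9
```

Emit:
arm_command([
  [0,0,1],
  [0,0,2],
  [0,0,3],
  [0,0,4],
  [0,0,4],
], turn=[0,0,0,0,0])

```text
t: 18.7
position: [0.5451, 0.0468, 0.075]
tool_rot: [0.001, 0.52, 0.854, 0.0]
ft_force: [-19.1, 6.2, 39.0]
finger_gap: 0.0159
finger_force: 53.6
```

Contact at z = 0.075 with 39 N, about where seating is expected. I'll release, lift and look.

Emit:
arm_command([
  [0,0,-3],
  [0,0,-3],
  [0,0,-3],
  [0,0,-3],
  [0,0,-20],
  [0,0,-60],
  [-20,0,-90],
  [40,60,-90],
  [80,110,-90],
  [100,150,-90],
  [100,150,-90],
], turn=[0,0,0,0,0,0,0,0,0,0,0], fingers=0.0)

```text
t: 19.8
position: [0.633, 0.2064, 0.1619]
tool_rot: [0.0, 0.52, 0.854, -0.0]
ft_force: [0.3, -0.2, 0.5]
finger_gap: 0.043
finger_force: 0.0
```

```bash
python3 - <<'E'
from h import *
np.set_printoptions(precision=4,suppress=True)
S={c:robot.snapshot(c) for c in('scene','top')}
print(robot.observe()['position'],robot.observe()['t'])
for c in S:
    P=cloud(S[c]); q=P[(np.hypot(P[:,0]-.5455,P[:,1]-.0465)<.02)&(P[:,2]>.056)]
    print(c,len(q)); 
    for lo in np.arange(.056,.112,.004):
        w=q[(q[:,2]>=lo)&(q[:,2]<lo+.004)]
        if len(w): print(round(lo,3),len(w),w[:,:2].mean(0),np.ptp(w[:,:2],axis=0))
    for l in('long_pin_head','fork_hole','bar_eye','jar'): print(c,l,[(np.round(m['xy'],1),round(m['confidence'],2)) for m in robot.mark_of(l,c)[:4]])
print(proj(S['scene'],[.5455,.0455,.064]),proj(S['top'],[.5455,.0455,.064]))
a=cv2.resize(S['scene']['pixels'][195:265,255:345],(400,311),interpolation=cv2.INTER_CUBIC);b=cv2.resize(S['top']['pixels'][180:250,260:350],(400,311),interpolation=cv2.INTER_CUBIC)
cv2.imwrite('pics/seat.png',np.hstack([a,b]))
E
```

```text
[0.6334 0.2083 0.1608] 19.9
scene 381
0.056 12 [0.541  0.0599] [0.0296 0.0248]
0.06 84 [0.5444 0.0531] [0.0389 0.036 ]
0.064 76 [0.5407 0.0528] [0.0365 0.0357]
0.068 42 [0.5426 0.0517] [0.0271 0.0243]
0.072 14 [0.543  0.0523] [0.0167 0.0107]
0.076 22 [0.5422 0.0512] [0.0178 0.0164]
0.08 15 [0.5438 0.052 ] [0.0155 0.0137]
0.084 17 [0.5413 0.0528] [0.0135 0.0128]
0.088 15 [0.5428 0.0522] [0.016  0.0124]
0.092 21 [0.5428 0.0518] [0.0177 0.0111]
0.096 32 [0.5438 0.0487] [0.0159 0.0195]
0.1 31 [0.545  0.0473] [0.0145 0.0158]
scene long_pin_head [(array([287. , 281.7]), 0.91), (array([302. , 240.4]), 0.73), (array([241.7, 249.2]), 0.57), (array([304.8, 242. ]), 0.18)]
scene fork_hole [(array([305.9, 238.7]), 0.85)]
scene bar_eye [(array([302.8, 243.3]), 0.8)]
scene jar [(array([285.2, 223.8]), 0.81)]
top 258
0.056 3 [0.5269 0.045 ] [0.0002 0.0043]
0.06 81 [0.5468 0.0481] [0.037  0.0347]
0.064 69 [0.5436 0.0461] [0.0368 0.0347]
0.068 36 [0.5431 0.0455] [0.026  0.0237]
0.072 2 [0.5473 0.0327] [0.0043 0.    ]
0.076 2 [0.5391 0.0508] [0.0021 0.0021]
0.08 2 [0.5387 0.0383] [0.002  0.0021]
0.088 2 [0.5369 0.0447] [0.0002 0.0063]
0.092 4 [0.5416 0.0412] [0.0104 0.0145]
0.096 24 [0.5444 0.0451] [0.0166 0.0146]
0.1 33 [0.5455 0.0445] [0.0144 0.0145]
top long_pin_head [(array([283.7, 227.5]), 0.59), (array([243.9, 235. ]), 0.47), (array([251. , 183.7]), 0.46), (array([287.1, 226.3]), 0.23)]
top fork_hole [(array([290. , 226.4]), 0.94)]
top bar_eye [(array([288.4, 227.6]), 0.71)]
top jar [(array([319.8, 196.4]), 0.83)]
[[302.9126 240.233 ]] [[285.9269 226.1408]]
```

View pics/seat.png

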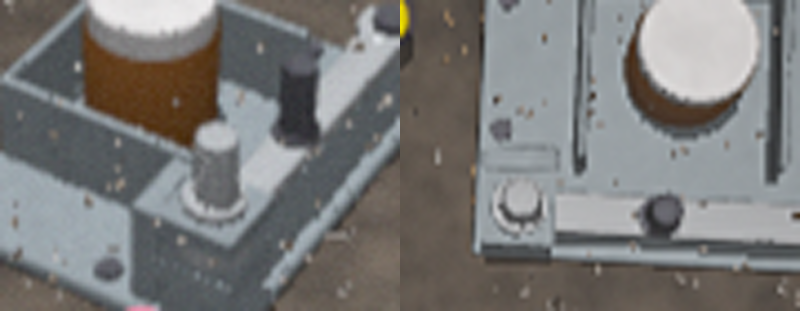

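The crop shows the pin's flange on the fork at (213,200), the bar under it, and the jar standing. I'll check seat height and tilt numerically.

```bash
python3 - <<'E'
from h import *
np.set_printoptions(precision=4,suppress=True)
for c in('scene','top'):
    T=[];F=[];G=[];K=[]
    for _ in range(3):
        P=cloud(robot.snapshot(c)); d=np.hypot(P[:,0]-.5455,P[:,1]-.0455)
        T+=list(P[(d<.007)&(P[:,2]>.094)][:,2]); G+=[*P[(d>.0105)&(d<.013)&(P[:,2]>.064)&(P[:,2]<.073)]]
        F+=list(P[(d>.017)&(abs(P[:,0]-.5455)<.016)&(abs(P[:,1]-.0455)<.016)&(abs(P[:,2]-.064)<.006)][:,2])
    G=np.array(G); A=np.c_[G[:,:2]-[.5455,.0455],np.ones(len(G))]; k=np.linalg.lstsq(A,G[:,2],rcond=None)[0]
    print(c,'top',np.median(T),len(T),'face',np.median(F),len(F),'diff',np.median(T)-np.median(F),'flange plane slopes,z',k,len(G))
E
```

```text
scene top 0.10012121543427926 91 face 0.06316010177114702 57 diff 0.03696111366313225 flange plane slopes,z [ 0.0057 -0.012   0.0682] 87
top top 0.10082307354488682 106 face 0.06396540345018376 101 diff 0.03685767009470306 flange plane slopes,z [-0.0009 -0.0162  0.0688] 100
```

The pin top stands 36.9 mm above the fork face, against 37 mm nominal, and the flange is level, so it is seated. I'm handing in.

```bash
python3 -c "
from rig import robot
print(robot.job_done(), robot.observe()['t'])"
```

```text
the job is handed in; nothing more can be done
the job is handed in; nothing more can be done
```

The job is handed in: the bar is shut against its stop, the long pin is seated with its flange flat on the fork, the short pin was left untouched in the rack, and the jar is standing in the carrier. It finished at about 20 s of the 51 s limit, but the hand-in call returned no verdict.

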